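Loosen the die ring of the clay extruder by two full turns

ROBOT

A 6-joint arm with a two-finger parallel gripper is mounted at the origin on the work surface. World frame = base frame: x ahead of the robot, y to its left, z up, the work surface at z = 0. Lengths are in m, angles in rad, forces in N, time in s.
With the tool pointing down it reaches from about 0.275 to 0.85 m from the base axis. Payload 19 kg.
Tool frame: the origin (TCP) lies at the very end of the fingers, on their centre line; the grasp point (between the pads) lies grasp_offset behind it (grasp_offset is the distance from the TCP to the grasp point, in m); z points along the fingers, y is the line along which they close (so a half turn about z gives the same grasp; the last joint's range is limited). The gripper opens to 85 mm and grips with 20 to 120 N. Pads are 22 mm wide; open, the fingers measure 114 mm over their backs; the gripper's body (76 mm by 85 mm) begins 54 mm behind the grasp point. The pads swing forward as they close: fully open they stand 13 mm farther back than shut.
Start: joints at [-1.353, 0.15, 1.437, -0, 1.554, -0.134], TCP at [0.198, -0.54, 0.231] pointing down, gripper open.
Joint ranges: [-2.8, 2.8], [-0.68, 2.1], [0.12, 2.68], [-1.39, 4.53], [0.16, 2.79], [-2.81, 2.81]. Speed limits (rad/s): [1.89, 1.89, 2.22, 3.01, 3.01, 3.01].

INTERFACE

Orientations are given as a 3x3 rotation matrix whose columns are the frame's x, y, z axes.
In Python, from workcell import get_obs, camera, close_job, masks_of, pinpoint, grasp_offset gives the robot as it stands.
- The arm moves only by the tool move_arm, never from a script. Its arguments are lists of equal length, an entry for each row: "linear": the shift along the tool's x, y, z each as a share of 0.025 m, from -1 to 1, a list of three; "twist": the turn about the tool's z as a share of pi rad, from -1 to 1; "jaw": the opening in per cent of the stroke, from 0 (shut) to 100 (fully open). In form: {"linear": [[x, y, z], ...], "twist": [twist, ...], "jaw": [jaw, ...]}. A call has 1 to 20 rows; each row shifts and turns the commanded pose from where the row before left it, along the tool's axes as they then stand; what a row does not reach is not made up. A row lasts 1/12 s, in which the tool goes at most 41.7 mm and 7.16 degrees, less where a joint would pass 70% of its speed; a pose out of reach is approached as far as the arm can. A call with a number of a shift or a turn outside -1 to 1 is refused whole. A call with a gripper value outside its range is refused whole. The fingers move at their own pace and stop on an object; the grip force is fixed at half the most. Time passes only in rows, so rows that do not move let the fingers close. It gives the time, the measured TCP pose, the force, the opening and the grip force at its end, in the units of the state.
- get_obs(): the state, without advancing time (a new reading comes with each control period).
- camera(name): name is "scene" or "side" or "wrist"; returns a dict with "frame" (480x640x3 uint8, red, green, blue), "fx", "fy", "cx", "cy" (pixels), "extrinsics" (4x4, takes a point from world to camera coordinates); the wrist camera has in their place "mount" (4x4, takes a point from camera to tool coordinates, whose origin is the TCP and whose axes are the flange's). Camera axes: x right, y down, z forward; pixel columns grow to the right and rows downward; lengths in m; the calibration is good to about 2 mm. A picture is of the moment at which its call begins: read the wrist's pose just before it. There is no depth.
- close_job(): hands the job in; it is judged then, once.
Trained networks look in a picture, given as the dict that the camera call returned (one of the last four; its "shot" number tells which), for a name from the list of things; names that differ only in an ending like _2 or _b are one class to them, and where a whole thing is asked for, a point or a joint stands for the part that bears it (a point fixed in the world has none). Each returns a list of dicts, best first, with "score" (0 to 1); they miss things now and then, are a little off and sometimes report something else, mostly with a low value. They report only what shows in the picture. A call takes as long as a camera call. They do not tell look-alikes from the thing itself.
- masks_of(picture, target): "mask" (480x640 bool, what is visible of it).
- pinpoint(picture, target): "point" ([x, y, z] in m, in the coordinates of the camera as it stood for that picture, good to about 4 mm: a listed point, or the origin of a listed thing).
The state is a dict: "clock": time; "joint_positions": joint angles; "joint_vel": joint speeds; "joint_efforts": joint torques, N m; "tool_pos": TCP position; "tcp_rot": TCP orientation; "wrist_force": force on the tool from outside, world axes, zero at the start; "moment": the same for the moment, N m; "grip_width": finger opening in m; "finger_force": force on a finger pad.
Only numpy, scipy, OpenCV 4.12 (cv2) and the standard library are available. Lean on these libraries where they do the work, as an engineer would, in place of code of your own. Each camera call takes 0.05 s, during which the arm holds its last target. There are 200 camera calls.

TASK

The knurled die ring on the larger of the two clay extruders was tight when its engraved line stood at the fixed pointer, and has since been slackened by less than a third of a turn. Roll a fingertip against its rim to keep loosening it, anticlockwise seen from above, until the line comes round to the pointer for the second time (two full turns from tight), leave it standing there without running it any further, and take the hand clear. Do not turn the ring of the smaller extruder, and leave the other things on the bench where they lie: nothing is to be picked up.

Things in the scene. Friction and masses are not known exactly. Their poses are not given: they have to be found in the camera images.
- extruder: The larger extruder: an upright steel barrel 76 mm across, fixed to the bench by a round foot 130 mm across and 12 mm high. Origin on the barrel's axis at the bench (z = 0), z up, x towards the fixed pointer. The fixed pointer tab sticks out below the ring.
- extruder_top (a point): Centre of the top face of the larger extruder's aluminium die ring, on the axis, 120 mm above the bench. The ring is 96 mm across over its ridges and spans 96 to 120 mm above the bench; 20 upright round ridges 7 mm wide stand 4 mm proud of a rim 88 mm across. It stays at its height as it turns. A brass die with a dark star lies flush in its mouth.
- ring (a joint): Turn of the larger ring in radians: 0 = tight, engraved line over the pointer; grows anticlockwise seen from above; 2 pi = line at the pointer the first time, 4 pi the second. Starts between 0.5 and 1.8; end stops at 0 and 20. Stiff: it turns at about 0.07 N m (1.5 N at the rim) plus 0.02 N m per rad/s and stays where it is left.
- ring_line (a point): Outer end of the engraved dark line on the larger ring's top face, 43 mm from the axis, 120 mm above the bench; turns with the ring (the line runs radially, 17 mm long).
- extruder_pointer (a point): Tip of the larger extruder's fixed dark pointer tab (8 mm wide), 64 mm from the axis, 81 mm above the bench.
- small_extruder: The smaller extruder, not to be operated: barrel 44 mm across on a fixed round foot 90 mm across, ring 58 mm across with its top 105 mm above the bench. Origin on its axis at the bench, x towards its own pointer.
- small_ring_line (a point): Outer end of the engraved line on the smaller ring's top, 24 mm from its axis, 105 mm above the bench; turns with that ring, which must stay as it is.
- spare_die: loose brass die disc lying flat on the bench, 60 mm across, 8 mm thick, 22 mm hole; origin centre of underside; a bystander
- batten: loose flat wooden batten, 25 x 300 x 8 mm, lying along its own y; origin centre of underside; a bystander
- water_pot: loose blue ceramic cup, 80 mm across, 85 mm tall; origin centre of underside; a bystander
- slip_jar: loose terracotta-coloured jar with white cap, 64 mm across, 90 mm tall; origin centre of underside; a bystander
- clay_box: loose open box of dark clay, 120 x 160 x 90 mm; origin centre of underside; a bystander
- brush: loose brush with wooden handle lying flat along its own x; a bystander
- rib: loose flat wooden shaping rib, 55 x 100 x 9 mm, lying flat; origin centre of underside; a bystander
Things that resemble listed ones, but are neither listed nor needed, are in the scene too. Leave any green or orange look-alike of the extruder alone.

How it is judged:
On the way, in this order (a step that is already met when the one before it is completed fails the run):
1. a finger bears on the larger extruder (contact force between the fingers and extruder above 0.3 N), for 0.05 s.
2. the larger ring's line has come round to the pointer the first time (value of joint ring above 6.083 rad), for 0.1 s.
At the end, for the whole second after the job is handed in: The larger ring stands still two full turns from tight (joint 4 pi = 12.57 rad within 0.25 rad), its line over the pointer; the smaller ring's line is within 12 mm of its start and every bystander within 30 mm of its start (value of joint ring between 12.316 and 12.816 rad and velocity of joint ring between -0.05 and 0.05 rad/s and distance of small_ring_line from where it was at the start of the episode below 0.012 m and distance of each of spare_die, batten, water_pot, slip_jar, clay_box, brush, rib from where it was at the start of the episode below 0.03 m); the robot touches nothing.
It fails at once if the ring is run well past two turns (more than 0.6 rad) (value of joint ring above 13.166 rad).
It fails at once if the smaller extruder's ring is turned (its line moves 12 mm) (distance of small_ring_line from where it was at the start of the episode above 0.012 m).
It fails at once if a bystander is lifted or shifted more than 30 mm (distance of any of spare_die, batten, water_pot, slip_jar, clay_box, brush, rib from where it was at the start of the episode above 0.03 m).
It also fails if it takes over 61 s, if anything falls off the work surface, if the arm or the gripper's body presses on something with over 40 N, if the wrist force passes 120 N, or if a joint passes its speed limit or range.

## Working session

There is one attempt and no reset: what is moved stays moved. The work goes in short steps, Python scripts to look and compute and a tool call to move; the robot and the scene stay as the last step left them, time stands still between calls to the robot, and variables do not carry over. Pictures are saved under pics/ and viewed, at most 10 in all, crops included, and the job is handed in when it is done.

Besides the shell and the picture viewer there is one more tool, called after "Request:" as name([rows], argument=value, ...), one row to a line, values as JSON. move_arm: Moves the arm, as the interface text tells. Its arguments: {"type":"object","properties":{"linear":{"type":"array","items":{"type":"array","items":{"type":"number"}}},"twist":{"type":"array","items":{"type":"number"}},"jaw":{"type":"array","items":{"type":"number"}}},"required":["linear","twist","jaw"]}

```bash
mkdir -p pics; cat > h.py <<'E'
import numpy as np, cv2
from workcell import *
def world(pic,p,obs=None):
    if 'extrinsics' in pic:
        return (np.linalg.inv(pic['extrinsics'])@np.append(p,1))[:3]
    T=np.eye(4);T[:3,:3]=obs['tcp_rot'];T[:3,3]=obs['tool_pos']
    return (T@pic['mount']@np.append(p,1))[:3]
def save(pic,n): cv2.imwrite('pics/'+n,pic['frame'][:,:,::-1])
def px(pic,p):
    q=pic['extrinsics']@np.append(p,1); return np.array([pic['fx']*q[0]/q[2]+pic['cx'],pic['fy']*q[1]/q[2]+pic['cy']])
E
python3 - <<'E'
from h import *
print(get_obs(),grasp_offset)
for c in ['scene','side']:
    p=camera(c); save(p,c+'1.png')
    for t in ['extruder','extruder_top','ring_line','extruder_pointer','small_extruder','small_ring_line','spare_die','batten','water_pot','slip_jar','clay_box','brush','rib']:
        for r in pinpoint(p,t)[:3]:
            w=world(p,r['point']);
            k=r['point'];print(c,t,round(r['score'],2),w.round(3),int(p['fx']*k[0]/k[2]+p['cx']),int(p['fy']*k[1]/k[2]+p['cy']))
E
```

```text
{'clock': 0.0, 'joint_positions': array([-1.35297330e+00,  1.50968758e-01,  1.43799552e+00,  2.21179656e-05,
        1.55379740e+00, -1.33989984e-01]), 'joint_vel': array([ 0.00104327, -0.00090965,  0.00041718,  0.00028222, -0.00130751,
       -0.00146481]), 'joint_efforts': array([ 3.47727029e-03, -7.13070917e+01, -5.70866990e+01, -5.75277477e-05,
        8.92290438e-03, -7.64790684e-05]), 'tool_pos': array([ 0.19808791, -0.53955353,  0.23070296]), 'tcp_rot': array([[ 9.38749648e-01,  3.44599834e-01, -2.31038919e-04],
       [ 3.44599866e-01, -9.38748965e-01,  1.14617776e-03],
       [ 1.78085122e-04, -1.15558995e-03, -9.99999316e-01]]), 'wrist_force': array([-0.64334816, -0.67528727, -0.92184706]), 'moment': array([-0.01781723,  0.03953985,  0.00363291]), 'finger_force': 0.0, 'grip_width': 0.08533192307275164} 0.0187
scene extruder 0.86 [ 0.37   0.265 -0.004] 403 202
scene extruder 0.62 [0.618 0.404 0.002] 496 263
scene extruder 0.6 [ 0.584  0.191 -0.001] 410 276
scene extruder_top 0.87 [0.585 0.193 0.12 ] 418 249
scene extruder_top 0.84 [0.206 0.292 0.118] 394 124
scene extruder_t
[... 1434 characters left out ...]
er 0.66 [0.387 0.198 0.08 ] 270 198
side extruder_pointer 0.65 [0.619 0.139 0.082] 372 208
side small_extruder 0.91 [ 0.575 -0.199 -0.003] 373 359
side small_extruder 0.5 [ 0.396 -0.016  0.002] 278 290
side small_ring_line 0.73 [ 0.58  -0.221  0.105] 381 337
side small_ring_line 0.73 [0.768 0.04  0.001] 440 259
side batten 0.73 [ 0.397 -0.013  0.001] 279 289
side water_pot 0.55 [ 0.729 -0.305 -0.002] 466 403
side slip_jar 0.69 [0.737 0.307 0.001] 404 186
side clay_box 0.76 [ 0.767  0.039 -0.001] 440 260
side clay_box 0.61 [ 0.587  0.191 -0.002] 354 220
side clay_box 0.39 [ 0.736  0.308 -0.002] 404 186
side brush 0.79 [ 0.423  0.406 -0.002] 285 170
side rib 0.84 [ 0.388 -0.4   -0.002] 279 475
```

View pics/scene1.png

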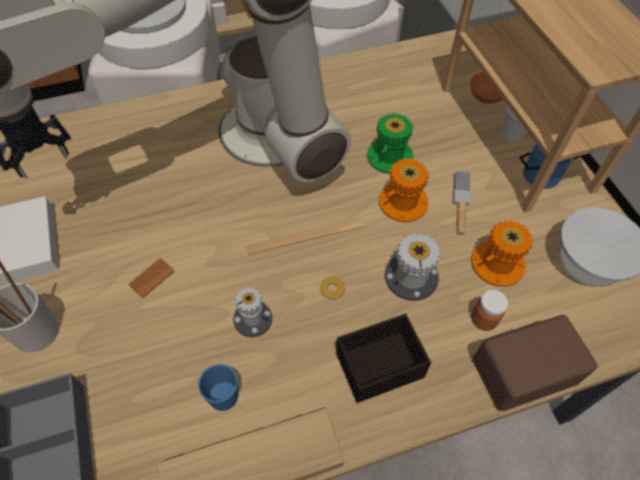

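```bash
python3 - <<'E'
import cv2
a=cv2.imread('pics/side1.png')[90:290,200:450]
cv2.imwrite('pics/side_c.png',cv2.resize(a,None,fx=3,fy=3,interpolation=2))
a=cv2.imread('pics/scene1.png')[170:330,360:530]
cv2.imwrite('pics/sc_c.png',cv2.resize(a,None,fx=3.7,fy=3.7,interpolation=2))
E
```

```text
(no output)
```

View pics/sc_c.png

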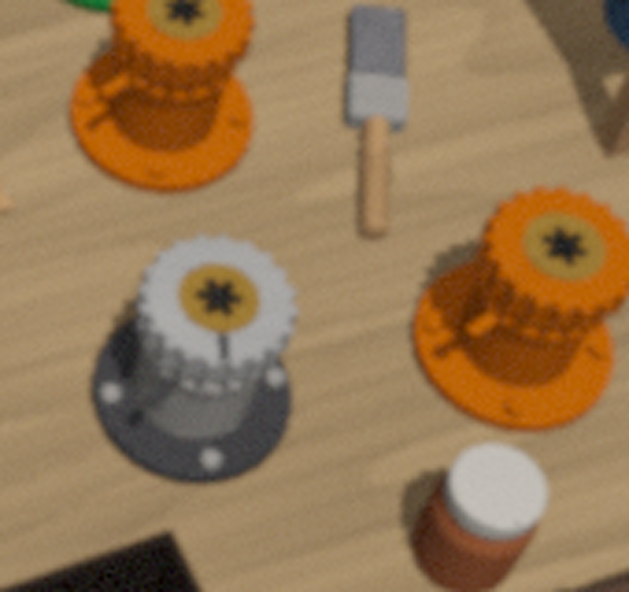

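Candidates: bare steel with dark foot (418,249), orange (408,172), orange (510,235), green (394,124). The steel one is the larger extruder. The small steel one at (249,300) is not to be touched. The crop shows a grey ring, with its line at about -20° and its pointer at about -58°, so the ring stands near 0.66 rad. The line still has to travel about 680°.

Plan: shut the fingers and set one corner of the fingertip in a gap between ridges. Orbit with twist in three strokes.

Request:
move_arm([
  [0.85,-0.886,0],
  [0.85,-0.886,0],
  [0.85,-0.886,0],
  [0.85,-0.886,0],
  [0.85,-0.886,0],
  [0.85,-0.886,0],
  [0.85,-0.886,0],
  [0.85,-0.886,0],
  [0.85,-0.886,0],
  [0.85,-0.886,0],
  [0.85,-0.886,0],
  [0.85,-0.886,0],
  [0.85,-0.886,0],
  [0.85,-0.886,0],
  [0.85,-0.886,0],
  [0.85,-0.886,0],
  [0.85,-0.886,0],
  [0.85,-0.886,0],
  [0.85,-0.886,0],
  [0.85,-0.886,0],
], twist=[0,0,0,0,0,0,0,0,0,0,0,0,0,0,0,0,0,0,0,0], jaw=[0,0,0,0,0,0,0,0,0,0,0,0,0,0,0,0,0,0,0,0])

```text
clock: 3.07
tool_pos: [0.4447, 0.0242, 0.2315]
tcp_rot: [[0.939, 0.345, 0.001], [0.345, -0.939, -0.0], [0.0, 0.0, -1.0]]
wrist_force: [0.5, -2.4, 0.1]
grip_width: -0.0006
finger_force: 0.0
```

Request:
move_arm([
  [0.85,-0.886,0],
  [0.85,-0.886,0],
  [0.85,-0.886,0],
  [0.85,-0.886,0],
  [0.85,-0.886,0],
  [0,0,0],
  [0,0,0],
  [0,0,0],
  [0,0,0],
  [0,0,0],
  [0,0,0],
  [0,0,0],
  [0,0,0],
  [0,0,0],
  [0,0,0],
], twist=[0,0,0,0,0,0.039,0.039,0.039,0.039,0.039,0.039,0.039,0.022,0,0], jaw=[0,0,0,0,0,0,0,0,0,0,0,0,0,0,0])

```text
clock: 4.32
tool_pos: [0.506, 0.1631, 0.2313]
tcp_rot: [[0.841, -0.542, 0.0], [-0.542, -0.841, 0.0], [-0.0, -0.0, -1.0]]
wrist_force: [-0.6, -0.5, -0.1]
grip_width: 0.0
finger_force: 0.0
```

```bash
cat >> h.py <<'E'
def look(c=('scene','side','wrist')):
    o=get_obs(); print('t',o['clock'],'pos',o['tool_pos'].round(4),'psi',np.degrees(np.arctan2(o['tcp_rot'][1,0],o['tcp_rot'][0,0])).round(1),'q6',o['joint_positions'][5].round(2),'F',o['wrist_force'].round(1))
    out=[]
    for n in c:
        p=camera(n); out.append(p)
        for t in ['extruder_top','ring_line','extruder_pointer']:
            for r in pinpoint(p,t):
                w=world(p,r['point'],o)
                if np.hypot(w[0]-.585,w[1]-.192)<.075: print(n,t,round(r['score'],2),w.round(4),'deg',np.degrees(np.arctan2(w[1]-.192,w[0]-.585)).round(1))
    return out
E
python3 - <<'E'
from h import *
p=look(); save(p[2],'w1.png')
E
```

```text
t 4.3167 pos [0.506  0.1631 0.2313] psi -32.8 q6 2.31 F [-0.6 -0.5 -0.1]
scene extruder_top 0.95 [0.5869 0.1896 0.12  ] deg -51.2
scene ring_line 0.83 [0.6315 0.1784 0.1193] deg -16.4
scene extruder_pointer 0.72 [0.6208 0.1387 0.0775] deg -56.1
side extruder_top 0.57 [0.5869 0.1938 0.1151] deg 43.5
side ring_line 0.66 [0.6226 0.1734 0.1189] deg -26.3
side extruder_pointer 0.83 [0.6203 0.1391 0.0788] deg -56.3
wrist extruder_top 0.64 [0.5834 0.196  0.1168] deg 111.7
wrist ring_line 0.97 [0.6228 0.1784 0.1194] deg -19.8
wrist extruder_pointer 0.67 [0.6209 0.1415 0.079 ] deg -54.6
```

View pics/w1.png

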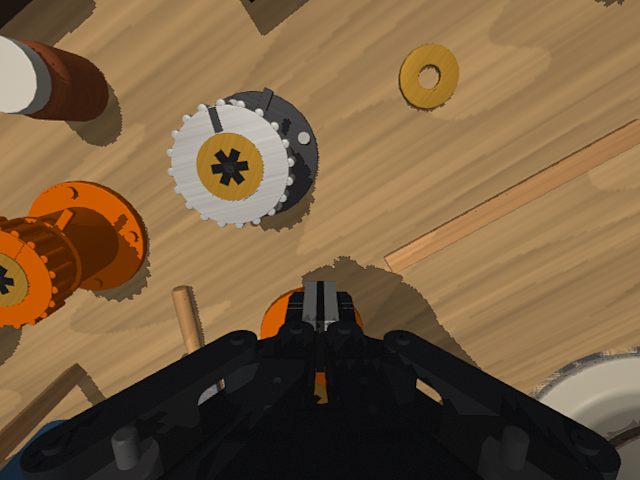

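The wrist view shows the steel ring centred at (230,165) with its line at (217,120). The pointer tab is at (268,98) and the shut fingertips are at (320,300). Next I descend beside the ring and feel inwards.

Request:
move_arm([
  [0,0,0.86],
  [0,0,0.86],
  [0,0,0.86],
  [0,0,0.86],
  [0,0,0.86],
  [0,0,0.86],
  [0.12,-0.16,0],
  [0.12,-0.16,0],
  [0.12,-0.16,0],
  [0,0,0],
], twist=[0,0,0,0,0,0,0,0,0,0], jaw=[0,0,0,0,0,0,0,0,0,0])

```text
clock: 5.75
tool_pos: [0.5218, 0.1687, 0.1039]
tcp_rot: [[0.839, -0.544, 0.002], [-0.544, -0.839, 0.001], [0.002, -0.002, -1.0]]
wrist_force: [0.4, 0.5, 0.3]
grip_width: -0.0002
finger_force: 0.0
```

Request:
move_arm([
  [0.06,-0.02,0],
  [0.06,-0.02,0],
  [0.06,-0.02,0],
  [0,0,0],
], twist=[0,0,0,0], jaw=[0,0,0,0])

```text
clock: 6.08
tool_pos: [0.525, 0.167, 0.1026]
tcp_rot: [[0.839, -0.544, 0.0], [-0.544, -0.839, 0.0], [0.0, -0.0, -1.0]]
wrist_force: [0.0, 0.2, -0.4]
grip_width: -0.0001
finger_force: 0.0
```

Request:
move_arm([
  [0.04,-0.04,0],
  [0.04,-0.04,0],
  [0.04,-0.04,0],
  [0,0,0],
], twist=[0,0,0,0], jaw=[0,0,0,0])

```text
clock: 6.42
tool_pos: [0.5288, 0.1681, 0.1023]
tcp_rot: [[0.839, -0.544, -0.001], [-0.544, -0.839, 0.0], [-0.0, 0.0, -1.0]]
wrist_force: [-2.2, 0.8, 1.1]
grip_width: 0.0
finger_force: 0.5
```

Request:
move_arm([
  [0.04,-0.04,0],
  [0.04,-0.04,0],
  [0,0,0],
], twist=[0,0,0], jaw=[0,0,0])

```text
clock: 6.67
tool_pos: [0.5309, 0.1685, 0.102]
tcp_rot: [[0.839, -0.544, -0.002], [-0.544, -0.839, -0.0], [-0.002, 0.001, -1.0]]
wrist_force: [-6.7, -2.1, 1.1]
grip_width: 0.0001
finger_force: 2.8
```

Request:
move_arm([
  [0.172,0.119,0],
  [0.172,0.119,0],
  [0.172,0.119,0],
  [0.172,0.119,0],
  [0.172,0.119,0],
  [0.172,0.119,0],
  [0.172,0.119,0],
  [0.172,0.119,0],
], twist=[-0.0278,-0.0278,-0.0278,-0.0278,-0.0278,-0.0278,-0.0278,-0.0278], jaw=[0,0,0,0,0,0,0,0])

```text
clock: 7.33
tool_pos: [0.558, 0.1371, 0.1023]
tcp_rot: [[0.992, 0.128, -0.0], [0.128, -0.992, 0.0], [-0.0, -0.0, -1.0]]
wrist_force: [-1.8, 2.0, -0.1]
grip_width: 0.0001
finger_force: 0.8
```

```bash
python3 - <<'E'
from h import *
p=look(); save(p[2],'w2.png')
E
```

```text
t 7.3333 pos [0.558  0.1371 0.1023] psi 7.3 q6 1.55 F [-1.8  2.  -0.1]
scene extruder_top 0.61 [0.5857 0.1923 0.1181] deg 25.1
scene ring_line 0.67 [0.6244 0.2084 0.12  ] deg 22.6
scene extruder_pointer 0.93 [0.6174 0.1395 0.0801] deg -58.3
side extruder_top 0.84 [0.5903 0.192  0.118 ] deg 0.2
side ring_line 0.95 [0.623  0.2053 0.1207] deg 19.3
side extruder_pointer 0.76 [0.6172 0.1415 0.0822] deg -57.5
wrist extruder_top 0.93 [0.5852 0.1942 0.1193] deg 83.7
wrist ring_line 0.62 [0.622  0.2104 0.118 ] deg 26.5
wrist extruder_pointer 0.73 [0.6215 0.1382 0.0798] deg -55.8
```

View pics/w2.png

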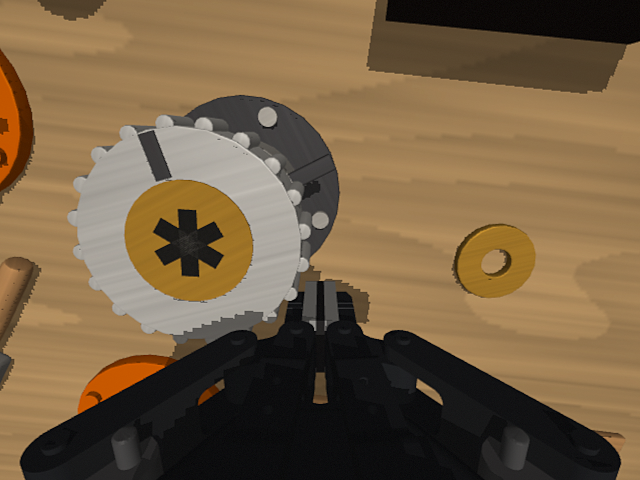

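The ring turns with the fingertip: the line went from -20° to about +23° for a 40° orbit. I continue the stroke with a slight inward bias.

Request:
move_arm([
  [0.175,0.115,0],
  [0.175,0.115,0],
  [0.175,0.115,0],
  [0.175,0.115,0],
  [0.175,0.115,0],
  [0.175,0.115,0],
  [0.175,0.115,0],
  [0.175,0.115,0],
  [0.175,0.115,0],
  [0.175,0.115,0],
  [0.175,0.115,0],
  [0.175,0.115,0],
], twist=[-0.0278,-0.0278,-0.0278,-0.0278,-0.0278,-0.0278,-0.0278,-0.0278,-0.0278,-0.0278,-0.0278,-0.0278], jaw=[0,0,0,0,0,0,0,0,0,0,0,0])

```text
clock: 8.93
tool_pos: [0.6181, 0.1386, 0.1023]
tcp_rot: [[0.385, 0.923, -0.0], [0.923, -0.385, 0.0], [0.0, -0.0, -1.0]]
wrist_force: [0.7, -0.6, -0.2]
grip_width: 0.0
finger_force: 0.0
```

```bash
cat >> h.py <<'E'
def st():
    o=get_obs(); d=o['tool_pos'][:2]-[.5855,.1925]
    print('r',np.hypot(*d).round(4),'theta',np.degrees(np.arctan2(d[1],d[0])).round(1))
E
python3 - <<'E'
from h import *
st(); look()
E
```

```text
r 0.063 theta -58.8
t 8.9333 pos [0.6181 0.1386 0.1023] psi 67.4 q6 0.49 F [ 0.7 -0.6 -0.2]
scene extruder_top 0.77 [0.586  0.1908 0.1191] deg -49.9
scene ring_line 0.58 [0.6185 0.2196 0.1221] deg 39.5
scene extruder_pointer 0.84 [0.6212 0.1405 0.0803] deg -54.9
side extruder_top 0.73 [0.5882 0.1936 0.1166] deg 26.2
side extruder_pointer 0.85 [0.622  0.1374 0.0791] deg -55.9
wrist extruder_top 0.87 [0.5826 0.1939 0.119 ] deg 141.7
wrist ring_line 0.85 [0.6154 0.2238 0.1179] deg 46.3
wrist extruder_pointer 0.68 [0.619  0.1409 0.0806] deg -56.4
```

The finger slipped out because the orbit circle was centred about 3 mm off. I re-engage with θ and yaw now consistent.

Request:
move_arm([
  [0.196,0.085,0],
  [0.196,0.085,0],
  [0.196,0.085,0],
  [0.196,0.085,0],
  [0.169,0.117,0],
  [0.169,0.117,0],
  [0.169,0.117,0],
  [0.169,0.117,0],
  [0.169,0.117,0],
  [0.169,0.117,0],
], twist=[-0.0278,-0.0278,-0.0278,-0.0278,-0.0278,-0.0278,-0.0278,-0.0278,-0.0278,-0.0278], jaw=[0,0,0,0,0,0,0,0,0,0])

```text
clock: 10.37
tool_pos: [0.6455, 0.1821, 0.1026]
tcp_rot: [[-0.46, 0.888, 0.003], [0.888, 0.46, -0.001], [-0.002, 0.002, -1.0]]
wrist_force: [9.8, -4.0, -0.9]
grip_width: 0.0
finger_force: 5.2
```

```bash
sed -i 's/\[.5855,.1925\]/[.586,.1928]/; s/-\.192,w\[0\]-\.585)/-.1928,w[0]-.586)/' h.py
python3 - <<'E'
from h import *
st(); look()
E
```

```text
r 0.0604 theta -10.2
t 10.3667 pos [0.6455 0.1821 0.1026] psi 117.4 q6 -0.32 F [ 9.8 -4.  -0.9]
scene extruder_top 0.91 [0.5848 0.1915 0.1206] deg -132.2
scene extruder_pointer 0.79 [0.6166 0.1413 0.076 ] deg -59.3
side extruder_top 0.66 [ 5.852e-01  1.914e-01 -4.000e-04] deg -119.1
side extruder_top 0.57 [0.5892 0.1915 0.1192] deg -22.2
side ring_line 0.62 [0.5833 0.231  0.1201] deg 94.0
side ring_line 0.55 [0.5878 0.1905 0.1195] deg -52.5
side extruder_pointer 0.97 [0.6203 0.1375 0.0771] deg -58.2
wrist extruder_top 0.62 [0.5838 0.1924 0.1161] deg -170.0
wrist ring_line 0.81 [0.5812 0.2395 0.1169] deg 95.9
```

Request:
move_arm([
  [0.17,0.117,0],
  [0.17,0.117,0],
  [0.17,0.117,0],
  [0.17,0.117,0],
  [0.17,0.117,0],
  [0.17,0.117,0],
  [0.17,0.117,0],
  [0.17,0.117,0],
  [0.17,0.117,0],
  [0.17,0.117,0],
  [0.17,0.117,0],
  [0.17,0.117,0],
], twist=[-0.0278,-0.0278,-0.0278,-0.0278,-0.0278,-0.0278,-0.0278,-0.0278,-0.0278,-0.0278,-0.0278,-0.0278], jaw=[0,0,0,0,0,0,0,0,0,0,0,0])

```text
clock: 11.97
tool_pos: [0.6247, 0.2391, 0.1027]
tcp_rot: [[-0.999, 0.044, 0.003], [0.044, 0.999, 0.002], [-0.003, 0.002, -1.0]]
wrist_force: [8.9, 7.5, -2.2]
grip_width: -0.0005
finger_force: 5.6
```

```bash
python3 - <<'E'
from h import *
st(); look()
E
```

```text
r 0.0603 theta 50.1
t 11.9667 pos [0.6247 0.2391 0.1027] psi 177.5 q6 -1.28 F [ 8.9  7.5 -2.2]
scene extruder_top 0.58 [0.5875 0.1917 0.1191] deg -37.8
scene ring_line 0.63 [0.5533 0.216  0.12  ] deg 144.6
scene extruder_pointer 0.8 [0.6206 0.14   0.0805] deg -56.8
side extruder_top 0.97 [0.589  0.1934 0.1188] deg 11.8
side ring_line 0.77 [0.5449 0.2107 0.1205] deg 156.4
side extruder_pointer 0.62 [0.6202 0.1375 0.0764] deg -58.2
wrist extruder_top 0.66 [0.5831 0.1932 0.1172] deg 171.7
wrist ring_line 0.89 [0.5445 0.2169 0.1193] deg 149.9
```

Request:
move_arm([
  [0.17,0.117,0],
  [0.17,0.117,0],
  [0.17,0.117,0],
  [0.17,0.117,0],
  [0.17,0.117,0],
  [0.17,0.117,0],
  [0.17,0.117,0],
  [0.17,0.117,0],
  [0.17,0.117,0],
  [0.17,0.117,0],
  [0.17,0.117,0],
  [0.17,0.117,0],
  [0.17,0.117,0],
  [0.17,0.117,0],
], twist=[-0.0278,-0.0278,-0.0278,-0.0278,-0.0278,-0.0278,-0.0278,-0.0278,-0.0278,-0.0278,-0.0278,-0.0278,-0.0278,-0.0278], jaw=[0,0,0,0,0,0,0,0,0,0,0,0,0,0])

```text
clock: 13.73
tool_pos: [0.5552, 0.2458, 0.1025]
tcp_rot: [[-0.382, -0.924, -0.001], [-0.924, 0.382, 0.003], [-0.003, 0.002, -1.0]]
wrist_force: [-5.0, 15.7, 1.8]
grip_width: 0.0001
finger_force: 8.4
```

```bash
python3 - <<'E'
from h import *
st(); look()
E
```

```text
r 0.0613 theta 120.2
t 13.7333 pos [0.5552 0.2458 0.1025] psi -112.4 q6 -2.46 F [-5.  15.7  1.8]
scene extruder_top 0.56 [0.5873 0.19   0.117 ] deg -65.3
scene ring_line 0.88 [0.552  0.1677 0.1182] deg -143.5
scene extruder_pointer 0.93 [0.6171 0.137  0.0794] deg -60.9
side extruder_top 0.88 [0.5895 0.1932 0.119 ] deg 7.3
side ring_line 0.76 [0.5482 0.1633 0.1202] deg -142.0
side extruder_pointer 0.85 [0.6195 0.1388 0.0779] deg -58.1
wrist extruder_top 0.89 [0.5827 0.1941 0.1185] deg 159.4
wrist ring_line 0.68 [0.5455 0.1714 0.1209] deg -152.1
wrist extruder_pointer 0.74 [0.6178 0.1403 0.0792] deg -58.8
```

Request:
move_arm([
  [-0.3,0.4,0],
  [-0.3,0.4,0],
  [0,0,0],
  [-0.318,-0.274,0],
  [-0.318,-0.274,0],
  [-0.318,-0.274,0],
  [-0.318,-0.274,0],
  [-0.318,-0.274,0],
  [-0.318,-0.274,0],
  [-0.318,-0.274,0],
  [-0.318,-0.274,0],
  [-0.318,-0.274,0],
  [-0.318,-0.274,0],
], twist=[0,0,0,0.0389,0.0389,0.0389,0.0389,0.0389,0.0389,0.0389,0.0389,0.0389,0.0389], jaw=[0,0,0,0,0,0,0,0,0,0,0,0,0])

```text
clock: 15.42
tool_pos: [0.6421, 0.257, 0.1022]
tcp_rot: [[-0.999, 0.053, 0.0], [0.053, 0.999, -0.0], [-0.0, -0.0, -1.0]]
wrist_force: [0.2, 0.8, 1.0]
grip_width: 0.0002
finger_force: 0.0
```

```bash
python3 - <<'E'
from h import *
st(); look(['scene','wrist'])
E
```

```text
r 0.0852 theta 48.8
t 15.4167 pos [0.6421 0.257  0.1022] psi 176.9 q6 -1.25 F [0.2 0.8 1. ]
scene extruder_top 0.84 [0.5866 0.1908 0.1206] deg -73.2
scene ring_line 0.56 [0.5524 0.1695 0.117 ] deg -145.3
scene extruder_pointer 0.96 [0.6208 0.1406 0.0779] deg -56.3
wrist extruder_top 0.79 [0.5803 0.1946 0.118 ] deg 162.3
wrist ring_line 0.67 [0.546  0.1729 0.1203] deg -153.5
wrist extruder_pointer 0.39 [ 0.5833  0.1975 -0.0024] deg 119.7
```

The reverse orbit tracks well, so I continue it for about 202° more.

Request:
move_arm([
  [-0.318,-0.274,0],
  [-0.318,-0.274,0],
  [-0.318,-0.274,0],
  [-0.318,-0.274,0],
  [-0.318,-0.274,0],
  [-0.318,-0.274,0],
  [-0.318,-0.274,0],
  [-0.318,-0.274,0],
  [-0.318,-0.274,0],
  [-0.318,-0.274,0],
  [-0.318,-0.274,0],
  [-0.318,-0.274,0],
  [-0.318,-0.274,0],
  [-0.318,-0.274,0],
  [-0.318,-0.274,0],
], twist=[0.0389,0.0389,0.0389,0.0389,0.0389,0.0389,0.0389,0.0389,0.0389,0.0389,0.0389,0.0389,0.0389,0.0389,0.0389], jaw=[0,0,0,0,0,0,0,0,0,0,0,0,0,0,0])

```text
clock: 17.07
tool_pos: [0.6352, 0.1204, 0.1024]
tcp_rot: [[0.309, 0.951, 0.0], [0.951, -0.309, 0.0], [0.0, 0.0, -1.0]]
wrist_force: [-0.1, 0.6, -0.8]
grip_width: -0.0001
finger_force: 0.0
```

Request:
move_arm([
  [-0.318,-0.274,0],
  [-0.318,-0.274,0],
  [-0.318,-0.274,0],
  [-0.318,-0.274,0],
  [-0.318,-0.274,0],
  [-0.318,-0.274,0],
  [-0.318,-0.274,0],
  [-0.318,-0.274,0],
  [-0.318,-0.274,0],
  [-0.318,-0.274,0],
  [-0.318,-0.274,0],
  [-0.318,-0.274,0],
  [-0.318,-0.274,0],
  [-0.318,-0.274,0],
  [0,0,0],
], twist=[0.0389,0.0389,0.0389,0.0389,0.0389,0.0389,0.0389,0.0389,0.0389,0.0389,0.0389,0.0389,0.0389,0.0389,0], jaw=[0,0,0,0,0,0,0,0,0,0,0,0,0,0,0])

```text
clock: 18.32
tool_pos: [0.5089, 0.1535, 0.1026]
tcp_rot: [[0.898, -0.44, 0.0], [-0.44, -0.898, 0.001], [-0.0, -0.001, -1.0]]
wrist_force: [-0.4, -0.1, 0.9]
grip_width: -0.0001
finger_force: 0.0
```

```bash
python3 - <<'E'
from h import *
st(); look(['scene','wrist'])
E
```

```text
r 0.0866 theta -153.0
t 18.3167 pos [0.5089 0.1535 0.1026] psi -26.1 q6 2.17 F [-0.4 -0.1  0.9]
scene ring_line 0.76 [0.5527 0.1659 0.1184] deg -141.1
scene extruder_pointer 0.88 [0.6148 0.1407 0.0766] deg -61.1
scene extruder_pointer 0.25 [ 0.5866  0.1893 -0.0061] deg -79.7
wrist extruder_top 0.94 [0.5818 0.196  0.1177] deg 142.4
wrist ring_line 0.79 [0.5458 0.1722 0.1196] deg -152.8
wrist extruder_pointer 0.62 [0.6175 0.1386 0.0809] deg -59.9
```

Request:
move_arm([
  [0.177,-0.234,0],
  [0.177,-0.234,0],
  [0.177,-0.234,0],
  [0,0,0],
  [0.2,0.077,0],
  [0.2,0.077,0],
  [0.2,0.077,0],
  [0.2,0.077,0],
  [0.17,0.117,0],
  [0.17,0.117,0],
  [0.17,0.117,0],
  [0.17,0.117,0],
  [0.17,0.117,0],
  [0.17,0.117,0],
  [0.17,0.117,0],
  [0.17,0.117,0],
], twist=[0,0,0,0,-0.0278,-0.0278,-0.0278,-0.0278,-0.0278,-0.0278,-0.0278,-0.0278,-0.0278,-0.0278,-0.0278,-0.0278], jaw=[0,0,0,0,0,0,0,0,0,0,0,0,0,0,0,0])

```text
clock: 20.05
tool_pos: [0.5835, 0.1313, 0.1017]
tcp_rot: [[0.824, 0.566, -0.002], [0.566, -0.824, -0.003], [-0.003, 0.001, -1.0]]
wrist_force: [-2.9, -14.5, 0.7]
grip_width: 0.0002
finger_force: 7.4
```

```bash
python3 - <<'E'
from h import *
st(); look()
E
```

```text
r 0.0616 theta -92.3
t 20.05 pos [0.5835 0.1313 0.1017] psi 34.5 q6 1.06 F [ -2.9 -14.5   0.7]
scene extruder_top 0.66 [0.5834 0.1929 0.1214] deg 178.0
scene ring_line 0.96 [0.5938 0.1511 0.1211] deg -79.4
scene extruder_pointer 0.85 [0.62   0.1415 0.0765] deg -56.5
side extruder_top 0.97 [0.5871 0.1922 0.1153] deg -28.8
side extruder_top 0.66 [ 0.5863  0.1898 -0.0041] deg -84.4
side ring_line 0.6 [0.5865 0.1455 0.1202] deg -89.4
side extruder_pointer 0.84 [0.6206 0.1404 0.0795] deg -56.6
wrist extruder_top 0.64 [0.5812 0.1956 0.1185] deg 149.5
wrist ring_line 0.63 [0.5855 0.1539 0.1198] deg -90.7
wrist extruder_pointer 0.86 [0.6176 0.139  0.0809] deg -59.5
```

Request:
move_arm([
  [0.17,0.117,0],
  [0.17,0.117,0],
  [0.17,0.117,0],
  [0.17,0.117,0],
  [0.17,0.117,0],
  [0.17,0.117,0],
  [0.17,0.117,0],
  [0.17,0.117,0],
  [0.17,0.117,0],
  [0.17,0.117,0],
  [0.17,0.117,0],
  [0.17,0.117,0],
  [0.17,0.117,0],
  [0.17,0.117,0],
  [0.17,0.117,0],
  [0.17,0.117,0],
  [0.17,0.117,0],
  [0.17,0.117,0],
], twist=[-0.0278,-0.0278,-0.0278,-0.0278,-0.0278,-0.0278,-0.0278,-0.0278,-0.0278,-0.0278,-0.0278,-0.0278,-0.0278,-0.0278,-0.0278,-0.0278,-0.0278,-0.0278], jaw=[0,0,0,0,0,0,0,0,0,0,0,0,0,0,0,0,0,0])

```text
clock: 22.15
tool_pos: [0.6465, 0.1892, 0.1022]
tcp_rot: [[-0.567, 0.823, 0.001], [0.823, 0.567, -0.0], [-0.001, 0.001, -1.0]]
wrist_force: [5.1, -2.4, -0.7]
grip_width: 0.0001
finger_force: 3.0
```

```bash
python3 - <<'E'
from h import *
st(); look()
E
```

```text
r 0.0606 theta -3.4
t 22.15 pos [0.6465 0.1892 0.1022] psi 124.6 q6 -0.43 F [ 5.1 -2.4 -0.7]
scene extruder_top 0.66 [0.5858 0.1926 0.1217] deg -130.2
scene ring_line 0.68 [0.6344 0.196  0.1181] deg 3.8
scene extruder_pointer 0.83 [0.6182 0.137  0.0797] deg -60.0
side extruder_top 0.64 [0.6229 0.1918 0.1221] deg -1.6
side ring_line 0.76 [0.626  0.1932 0.1186] deg 0.5
side extruder_pointer 0.68 [0.6218 0.1375 0.0793] deg -57.1
wrist extruder_top 0.73 [0.5815 0.193  0.1176] deg 177.4
wrist ring_line 0.74 [0.6244 0.1954 0.1206] deg 3.9
```

Request:
move_arm([
  [0.17,0.117,0],
  [0.17,0.117,0],
  [0.17,0.117,0],
  [0.17,0.117,0],
  [0.17,0.117,0],
  [0.17,0.117,0],
  [0.17,0.117,0],
  [0.17,0.117,0],
  [0.17,0.117,0],
  [0.17,0.117,0],
  [0.17,0.117,0],
  [0.17,0.117,0],
  [0.17,0.117,0],
  [0.17,0.117,0],
  [0.17,0.117,0],
  [0.17,0.117,0],
  [0.17,0.117,0],
  [0.17,0.117,0],
  [0.17,0.117,0],
  [0.17,0.117,0],
], twist=[-0.0278,-0.0278,-0.0278,-0.0278,-0.0278,-0.0278,-0.0278,-0.0278,-0.0278,-0.0278,-0.0278,-0.0278,-0.0278,-0.0278,-0.0278,-0.0278,-0.0278,-0.0278,-0.0278,-0.0278], jaw=[0,0,0,0,0,0,0,0,0,0,0,0,0,0,0,0,0,0,0,0])

```text
clock: 24.42
tool_pos: [0.579, 0.2527, 0.1025]
tcp_rot: [[-0.711, -0.704, 0.001], [-0.704, 0.711, 0.003], [-0.003, 0.001, -1.0]]
wrist_force: [2.8, 15.0, 0.5]
grip_width: -0.0
finger_force: 7.6
```

```bash
python3 - <<'E'
from h import *
st(); look()
E
```

```text
r 0.0603 theta 96.6
t 24.4167 pos [0.579  0.2527 0.1025] psi -135.3 q6 -2.06 F [ 2.8 15.   0.5]
scene extruder_top 0.96 [0.5846 0.1904 0.1176] deg -120.9
scene ring_line 0.56 [0.5835 0.2325 0.1205] deg 93.5
scene extruder_pointer 0.89 [0.6187 0.1381 0.0785] deg -59.1
side extruder_top 0.83 [0.5891 0.1937 0.118 ] deg 16.4
side ring_line 0.75 [0.5727 0.2336 0.1213] deg 108.0
side ring_line 0.29 [ 5.871e-01  1.936e-01 -2.000e-04] deg 35.1
side extruder_pointer 0.74 [ 0.5849  0.1898 -0.0036] deg -110.1
side extruder_pointer 0.55 [0.6196 0.139  0.078 ] deg -58.0
wrist extruder_top 0.96 [0.5829 0.1929 0.1178] deg 177.4
wrist ring_line 0.72 [0.5744 0.2398 0.1203] deg 103.8
```

Request:
move_arm([
  [0.17,0.117,0],
  [0.17,0.117,0],
  [0.17,0.117,0],
  [0.17,0.117,0],
  [0.17,0.117,0],
  [-0.3,0.4,0],
  [-0.3,0.4,0],
  [0,0,0],
  [-0.318,-0.274,0],
  [-0.318,-0.274,0],
  [-0.318,-0.274,0],
  [-0.318,-0.274,0],
  [-0.318,-0.274,0],
  [-0.318,-0.274,0],
  [-0.318,-0.274,0],
  [-0.318,-0.274,0],
  [-0.318,-0.274,0],
  [-0.318,-0.274,0],
], twist=[-0.0278,-0.0278,-0.0278,-0.0278,-0.0278,0,0,0,0.0389,0.0389,0.0389,0.0389,0.0389,0.0389,0.0389,0.0389,0.0389,0.0389], jaw=[0,0,0,0,0,0,0,0,0,0,0,0,0,0,0,0,0,0])

```text
clock: 26.52
tool_pos: [0.6402, 0.2583, 0.102]
tcp_rot: [[-1.0, 0.018, -0.0], [0.018, 1.0, -0.0], [0.0, -0.0, -1.0]]
wrist_force: [-0.1, 0.5, -0.0]
grip_width: 0.0
finger_force: 0.0
```

Request:
move_arm([
  [-0.318,-0.274,0],
  [-0.318,-0.274,0],
  [-0.318,-0.274,0],
  [-0.318,-0.274,0],
  [-0.318,-0.274,0],
  [-0.318,-0.274,0],
  [-0.318,-0.274,0],
  [-0.318,-0.274,0],
  [-0.318,-0.274,0],
  [-0.318,-0.274,0],
  [-0.318,-0.274,0],
  [-0.318,-0.274,0],
  [-0.318,-0.274,0],
  [-0.318,-0.274,0],
  [-0.318,-0.274,0],
  [-0.318,-0.274,0],
  [-0.318,-0.274,0],
  [-0.318,-0.274,0],
  [-0.318,-0.274,0],
  [0,0,0],
], twist=[0.0389,0.0389,0.0389,0.0389,0.0389,0.0389,0.0389,0.0389,0.0389,0.0389,0.0389,0.0389,0.0389,0.0389,0.0389,0.0389,0.0389,0.0389,0.0389,0], jaw=[0,0,0,0,0,0,0,0,0,0,0,0,0,0,0,0,0,0,0,0])

```text
clock: 28.18
tool_pos: [0.5995, 0.1053, 0.1023]
tcp_rot: [[0.696, 0.718, -0.0], [0.718, -0.696, -0.0], [-0.001, -0.0, -1.0]]
wrist_force: [-0.1, -0.3, 0.1]
grip_width: 0.0003
finger_force: 0.0
```

```bash
python3 - <<'E'
from h import *
st(); look()
E
```

```text
r 0.0886 theta -81.2
t 28.1833 pos [0.5995 0.1053 0.1023] psi 45.9 q6 0.82 F [-0.1 -0.3  0.1]
scene extruder_top 0.9 [0.5853 0.1909 0.122 ] deg -110.4
scene ring_line 0.79 [0.5641 0.2223 0.1198] deg 126.5
scene extruder_pointer 0.85 [0.6193 0.1407 0.0782] deg -57.4
side extruder_top 0.74 [0.588  0.1911 0.1147] deg -40.1
side ring_line 0.59 [0.5584 0.2258 0.119 ] deg 129.9
side extruder_pointer 0.9 [0.6194 0.139  0.0772] deg -58.1
wrist extruder_top 0.64 [0.5845 0.1933 0.1179] deg 162.4
wrist ring_line 0.65 [0.5591 0.2291 0.1175] deg 126.6
wrist ring_line 0.32 [5.838e-01 1.950e-01 3.000e-04] deg 134.3
wrist extruder_pointer 0.72 [0.6183 0.1414 0.0811] deg -57.9
```

Request:
move_arm([
  [0.194,-0.255,0],
  [0.194,-0.255,0],
  [0.194,-0.255,0],
  [0,0,0],
  [0.2,0.077,0],
  [0.2,0.077,0],
  [0.2,0.077,0],
  [0.2,0.077,0],
  [0.17,0.117,0],
  [0.17,0.117,0],
  [0.17,0.117,0],
  [0.17,0.117,0],
  [0.17,0.117,0],
  [0.17,0.117,0],
  [0.17,0.117,0],
  [0.17,0.117,0],
  [0.17,0.117,0],
  [0.17,0.117,0],
  [0.17,0.117,0],
  [0.17,0.117,0],
], twist=[0,0,0,0,-0.0278,-0.0278,-0.0278,-0.0278,-0.0278,-0.0278,-0.0278,-0.0278,-0.0278,-0.0278,-0.0278,-0.0278,-0.0278,-0.0278,-0.0278,-0.0278], jaw=[0,0,0,0,0,0,0,0,0,0,0,0,0,0,0,0,0,0,0,0])

```text
clock: 30.45
tool_pos: [0.645, 0.1917, 0.1024]
tcp_rot: [[-0.597, 0.802, 0.001], [0.802, 0.597, -0.0], [-0.001, 0.0, -1.0]]
wrist_force: [2.2, -2.2, 0.6]
grip_width: -0.0002
finger_force: 1.5
```

```bash
python3 - <<'E'
from h import *
st(); look()
E
```

```text
r 0.059 theta -1.0
t 30.45 pos [0.645  0.1917 0.1024] psi 126.7 q6 -0.47 F [ 2.2 -2.2  0.6]
scene extruder_top 0.82 [0.5848 0.1896 0.1213] deg -110.8
scene ring_line 0.61 [0.5444 0.1832 0.1165] deg -167.0
scene extruder_pointer 0.77 [0.6191 0.1407 0.0792] deg -57.6
side extruder_top 0.66 [0.5884 0.1945 0.1169] deg 35.2
side ring_line 0.67 [0.5392 0.1797 0.1203] deg -164.3
side extruder_pointer 0.66 [0.6205 0.1389 0.0787] deg -57.3
wrist extruder_top 0.95 [0.5826 0.1909 0.12  ] deg -150.9
wrist ring_line 0.88 [0.5373 0.1911 0.1181] deg -178.0
```

Request:
move_arm([
  [0.17,0.117,0],
  [0.17,0.117,0],
  [0.17,0.117,0],
  [0.17,0.117,0],
  [0.17,0.117,0],
  [0.17,0.117,0],
  [0.17,0.117,0],
  [0.17,0.117,0],
  [0.17,0.117,0],
  [0.17,0.117,0],
  [0.17,0.117,0],
  [0.17,0.117,0],
  [0.17,0.117,0],
  [0.17,0.117,0],
  [0.17,0.117,0],
  [0.17,0.117,0],
], twist=[-0.0278,-0.0278,-0.0278,-0.0278,-0.0278,-0.0278,-0.0278,-0.0278,-0.0278,-0.0278,-0.0278,-0.0278,-0.0278,-0.0278,-0.0278,-0.0278], jaw=[0,0,0,0,0,0,0,0,0,0,0,0,0,0,0,0])

```text
clock: 32.38
tool_pos: [0.5965, 0.2509, 0.1025]
tcp_rot: [[-0.893, -0.45, 0.001], [-0.45, 0.893, 0.001], [-0.001, 0.001, -1.0]]
wrist_force: [3.1, 4.3, -1.5]
grip_width: -0.0001
finger_force: 2.4
```

```bash
python3 - <<'E'
from h import *
st(); look()
E
```

```text
r 0.059 theta 79.8
t 32.3833 pos [0.5965 0.2509 0.1025] psi -153.3 q6 -1.76 F [ 3.1  4.3 -1.5]
scene extruder_top 0.88 [0.5859 0.191  0.1177] deg -92.8
scene extruder_pointer 0.75 [0.6192 0.1387 0.0777] deg -58.5
side extruder_top 0.87 [0.5865 0.1913 0.12  ] deg -71.1
side extruder_top 0.46 [0.5813 0.1499 0.1203] deg -96.2
side ring_line 0.95 [0.5832 0.1457 0.1197] deg -93.4
side extruder_pointer 0.73 [0.6196 0.1386 0.0774] deg -58.2
wrist extruder_top 0.62 [0.581  0.1954 0.1166] deg 152.3
wrist ring_line 0.65 [0.5812 0.1505 0.1168] deg -96.5
wrist extruder_pointer 0.6 [0.5817 0.1961 0.1177] deg 142.6
```

Request:
move_arm([
  [0.17,0.117,0],
  [0.17,0.117,0],
  [0.17,0.117,0],
  [0.17,0.117,0],
  [0.17,0.117,0],
  [0.17,0.117,0],
  [0,0,0],
], twist=[-0.0278,-0.0278,-0.0278,-0.0278,-0.0278,-0.0278,0], jaw=[0,0,0,0,0,0,0])

```text
clock: 33.57
tool_pos: [0.5653, 0.2478, 0.1024]
tcp_rot: [[-0.548, -0.836, -0.0], [-0.836, 0.548, 0.0], [-0.0, 0.0, -1.0]]
wrist_force: [0.1, 0.6, -1.1]
grip_width: 0.0004
finger_force: 0.5
```

```bash
python3 - <<'E'
from h import *
st(); p=look(); save(p[2],'w3.png')
E
```

```text
r 0.0588 theta 110.6
t 33.5667 pos [0.5653 0.2478 0.1024] psi -123.2 q6 -2.27 F [ 0.1  0.6 -1.1]
scene extruder_top 0.85 [0.5855 0.1894 0.1197] deg -98.1
scene ring_line 0.61 [0.6091 0.1579 0.1202] deg -56.5
scene extruder_pointer 0.68 [0.6166 0.14   0.0797] deg -59.9
side extruder_top 0.95 [0.5884 0.1924 0.1161] deg -10.1
side ring_line 0.83 [0.6043 0.1508 0.1187] deg -66.5
side extruder_pointer 0.92 [0.6208 0.1392 0.0767] deg -57.0
side extruder_pointer 0.25 [0.5877 0.1937 0.119 ] deg 28.7
wrist extruder_top 0.88 [0.5817 0.1947 0.12  ] deg 156.6
wrist ring_line 0.84 [0.6018 0.1592 0.12  ] deg -64.8
wrist ring_line 0.51 [0.5808 0.1918 0.1173] deg -168.8
wrist extruder_pointer 0.81 [0.6188 0.1397 0.0809] deg -58.3
```

View pics/w3.png

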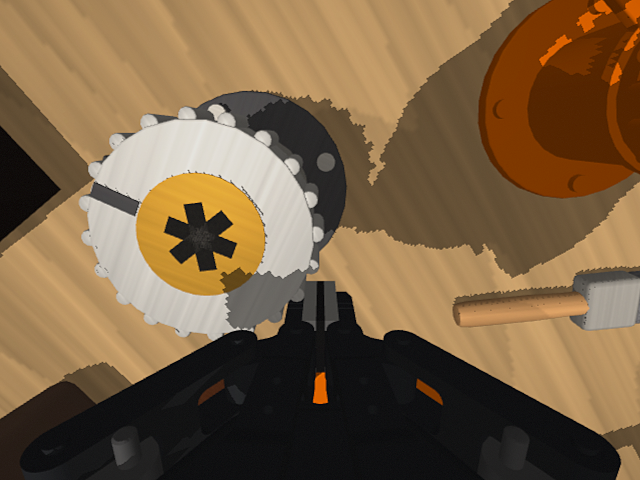

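The line at (115,198) lies opposite the pointer, reading about -61° against -58°. I back straight out radially, then lift.

Request:
move_arm([
  [-0.06,0.08,0],
  [-0.12,0.16,0],
  [-0.3,0.4,0],
  [-0.3,0.4,0],
  [0,0,-1],
  [0,0,-1],
  [0,0,-1],
  [0,0,-1],
  [0,0,-1],
  [0,0,0],
  [0,0,0],
], twist=[0,0,0,0,0,0,0,0,0,0,0], jaw=[0,0,0,0,0,0,0,0,0,0,0])

```text
clock: 35.08
tool_pos: [0.5549, 0.2797, 0.2287]
tcp_rot: [[-0.551, -0.834, 0.002], [-0.834, 0.551, 0.001], [-0.002, -0.001, -1.0]]
wrist_force: [-0.8, 0.2, 0.6]
grip_width: 0.0
finger_force: 0.0
```

```bash
python3 - <<'E'
from h import *
st(); p=look(); save(p[2],'w4.png')
E
```

```text
r 0.0923 theta 109.7
t 35.0833 pos [0.5549 0.2797 0.2287] psi -123.4 q6 -2.22 F [-0.8  0.2  0.6]
scene extruder_top 0.93 [0.589  0.1877 0.1213] deg -58.9
scene ring_line 0.69 [0.6093 0.1536 0.1187] deg -59.2
scene extruder_pointer 0.63 [0.6171 0.141  0.079 ] deg -59.0
side extruder_top 0.65 [0.5894 0.1943 0.1156] deg 24.0
side ring_line 0.59 [0.6004 0.1543 0.1204] deg -69.5
side extruder_pointer 0.85 [0.6192 0.1404 0.0791] deg -57.7
wrist extruder_top 0.9 [0.5854 0.1953 0.1191] deg 103.0
wrist ring_line 0.86 [0.6034 0.1576 0.1205] deg -63.8
wrist extruder_pointer 0.56 [0.6189 0.1413 0.081 ] deg -57.5
```

View pics/w4.png

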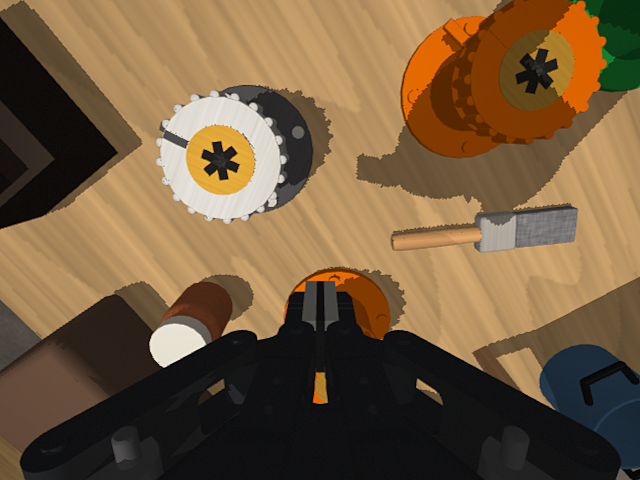

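```bash
python3 - <<'E'
from h import *
o=get_obs(); p=camera('wrist')
T=np.eye(4);T[:3,:3]=o['tcp_rot'];T[:3,3]=o['tool_pos'];M=T@p['mount']
f=p['frame'].astype(int); g=f.sum(2)
roi=np.zeros(g.shape,bool); roi[110:155,155:195]=1
dark=(g<330)&roi
def ray(u,v,z=.12):
    d=M[:3,:3]@[(u-p['cx'])/p['fx'],(v-p['cy'])/p['fy'],1]; s=(z-M[2,3])/d[2]; return M[:3,3]+s*d
brass=(f[:,:,0]>f[:,:,2]+80); r2=np.zeros(g.shape,bool); r2[110:210,165:275]=1
ys,xs=np.nonzero(brass&r2); (cx,cy),_,_=cv2.fitEllipse(cv2.convexHull(np.c_[xs,ys].astype(np.int32)))
C=ray(cx,cy); print('C',C.round(4),cx,cy)
W=np.array([ray(x,y) for y,x in zip(*np.nonzero(dark))])-C
R=np.hypot(W[:,0],W[:,1]); k=(R<.0425)&(R>.026); print(k.sum(), np.degrees(np.median(np.arctan2(W[k,1],W[k,0]))), R[k].min(),R[k].max())
E
```

```text
C [0.6155 0.1717 0.12  ] 167.8450927734375 159.63648986816406
1 -132.78396099592445 0.028322339806317657 0.028322339806317657
```

```bash
python3 - <<'E'
from h import *
o=get_obs(); p=camera('wrist')
T=np.eye(4);T[:3,:3]=o['tcp_rot'];T[:3,3]=o['tool_pos'];M=T@p['mount']
def ray(u,v,z=.12):
    d=M[:3,:3]@[(u-p['cx'])/p['fx'],(v-p['cy'])/p['fy'],1]; s=(z-M[2,3])/d[2]; return M[:3,3]+s*d
C=ray(221,160); print(C.round(4))
for q in [(164,131),(187,145)]:
    d=ray(*q)-C; print(np.hypot(*d[:2]).round(4),np.degrees(np.arctan2(d[1],d[0])))
f=p['frame'][100:225,150:300]; cv2.imwrite('pics/w5.png',cv2.resize(f[:,:,::-1],None,fx=4.5,fy=4.5,interpolation=2))
E
```

```text
[0.5835 0.1933 0.12  ]
0.0437 -61.054060487846854
0.0258 -57.72020341728031
```

View pics/w5.png

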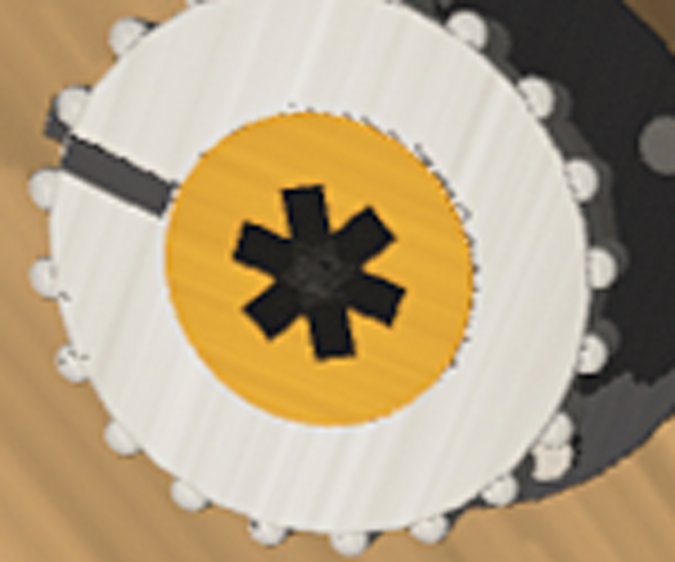

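The line reads about -60° against the pointer at -58°, and the pointer tab shows right behind the line's outer end. That is well within the ±14° tolerance, and the hand is clear.

```bash
python3 -c "from workcell import *; print(close_job())"
```

```text
the job is handed in; nothing more can be done
None
```

The larger ring stands two full turns from tight, its line within about 3° of the pointer by camera, with the hand clear and nothing else touched; the job is handed in and no verdict came back.

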